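# Make up the lighthouse kit and the reel-racer kit

### The arm

A 7-joint arm with a two-finger parallel gripper is mounted at the origin on the work surface. World frame = base frame: x ahead of the robot, y to its left, z up, the work surface at z = 0. Lengths are in m, angles in rad, forces in N, time in s.
With the tool pointing down it reaches from about 0.35 to 0.9 m from the base axis. Payload 7.2 kg.
Tool frame: the origin (TCP) lies at the very end of the fingers, on their centre line; the grasp point (between the pads) lies hold_point_z behind it (hold_point_z is the distance from the TCP to the grasp point, in m); z points along the fingers, x is the direction in which the jaws open and shut, and the axes are right-handed (so a half turn about z gives the same grasp; the last joint's range is limited). The gripper opens to 85 mm and grips with 20 to 120 N. Pads are 22 mm wide; open, the fingers measure 114 mm over their backs; the gripper's body (76 mm by 85 mm) begins 54 mm behind the grasp point. The pads swing forward as they close: fully open they stand 13 mm farther back than shut.
Start: joints at [-1.171, 0.411, -0.013, 1.596, 0.006, 1.134, -0.082], TCP at [0.282, 0.558, 0.231] pointing down, gripper open.
Joint ranges: [-2.95, 2.95], [-0.29, 1.99], [-1.47, 1.44], [0.14, 2.54], [-1.03, 4.17], [0.13, 1.85], [-2.86, 2.86]. Speed limits (rad/s): [2.39, 2.39, 3.01, 3.01, 3.14, 3.14, 3.14].

### API

Orientations are given as a 3x3 rotation matrix whose columns are the frame's x, y, z axes.
In Python, from station import * gives the robot as it stands.
- The arm moves only by the shell command python3 -m creep 'ROWS' [FORCE]. ROWS is JSON, one flat list of numbers, 7 for each row, row after row: the shift along the tool's x, y, z in units of 40 mm (1.0 is 40 mm), then the turn, a rotation vector about the tool's x, y, z in units of 5 degrees (1.0 is 5 degrees), then the closure in counts, from 0 (fully open) to 255 (shut). A call has 1 to 20 rows; each row is the pose to reach, as a shift and turn from the pose commanded when the call began, along the tool's axes at that moment; what a row does not reach only later rows make up. A row lasts 1/12 s, in which the tool goes at most 41.7 mm and 7.16 degrees, less where a joint would pass 70% of its speed; a pose out of reach is approached as far as the arm can. A call with a gripper value outside its range is refused whole. The fingers move at their own pace and stop on an object; FORCE is the grip in N (left out, the last holds). Time passes only in rows, so rows that repeat a pose let the fingers close. It gives the time, the measured TCP pose, the force and the opening at its end, in the units of the state.
- read_state(): the state, without advancing time (a new reading comes with each control period).
- camera(name): name is "scene" or "top"; returns the picture (480x640x3 uint8, red, green, blue); there is no depth.
- camera_model(name): a dict with "intrinsics" (3x3 intrinsics, pixels), "k1" (the pictures are not rectified: a ray, as slopes to the right and down, at radius r is drawn at 1 + k1 r^2 times it, then the intrinsics apply), "world_to_cam" (4x4, takes a point from world to camera coordinates). Camera axes: x right, y up, looking along -z (the intrinsics and any distortion apply to the point x, -y, -z); pixel columns grow to the right and rows downward; lengths in m; the calibration is good to about 2 mm. A picture is of the moment at which its call begins. camera_model takes no time and is no camera call.
- sign_off(): hands the job in, once; it reports no verdict.
Trained networks look in the newest picture that a camera, given by its name, has taken for a name from the list of things; names that differ only in an ending like _2 or _b are one class to them, and where a whole thing is asked for, a point or a joint stands for the part that bears it (a point fixed in the world has none). Each returns a list of dicts, best first, with "p" (0 to 1); they miss things now and then, are a little off and sometimes report something else, mostly with a low value. They report only what shows in the picture. A call takes as long as a camera call. They do not tell look-alikes from the thing itself.
- boxes_of(camera, thing): "position" ([column, row] in pixels, amid what is visible of it).
- mark_of(camera, thing): "position" ([column, row] in pixels: a listed point, or the origin of a listed thing).
The state is a dict: "t": time; "q": joint angles; "joint_velocities": joint speeds; "tau": joint torques, N m; "tool_pos": TCP position; "orientation": TCP orientation; "contact_force": force on the tool from outside, world axes, zero at the start; "wrist_torque": the same for the moment, N m; "gripper_width": finger opening in m.
Only numpy, scipy, OpenCV 4.12 (cv2) and the standard library are available. Lean on these libraries where they do the work, as an engineer would, in place of code of your own. Each camera call takes 0.05 s, during which the arm holds its last target.

### The job

Make up the two craft kits from the stock on the counter: the lighthouse kit, which is the tall cardboard tube and the bottle dome, in the two-bay tray, and the reel-racer kit, which is the pine block in the long bay and the big wooden reel and the thick wooden wheel in the two square bays, in the three-bay tray. Put one piece in each bay, sitting flat on the tray's floor within the rims, with tube, dome and reel standing upright as they stand now and the wheel lying flat. The small reel and the short tube offcut are spares: leave them where they are.

Things in the scene. Friction and masses are not known exactly. Their poses are not given: they have to be found in the camera images.
- tall_tube: Brown cardboard tube standing upright, open at both ends: 45 mm outer diameter, 37 mm bore, 75 mm tall. Loose, about 35 g. Origin on its axis at mid-height; z along its axis, up.
- short_tube: Spare: an offcut of the same cardboard tube standing upright, 45 mm outer diameter, only 30 mm tall. Loose. Origin on its axis at mid-height. Not part of a kit.
- bottle_dome: Cut-off end of a translucent green drinks bottle standing open side down like a dome with five small lobes on top: 54 mm diameter for its lower 40 mm, then narrowing, 60 mm tall over all (lobes to 62 mm). Hollow, loose, about 30 g, rigid. Origin on its axis 30 mm above its open rim; z up.
- big_reel: Large wooden thread reel standing upright, empty: two flanges of 42 mm diameter and 10 mm thick, with a 24 mm waist between them, 50 mm tall over all. Loose, about 55 g. Origin on its axis at mid-height; z along its axis. Same either way up.
- small_reel: Spare: a small wooden thread reel standing upright, flanges of 28 mm diameter, 30 mm tall. Loose. Origin on its axis at mid-height. Not part of a kit.
- wheel: Thick solid wheel of pale wood lying flat, with a small dark axle hole drawn in a darker hub disc on top: 44 mm diameter, 26 mm thick. Loose, about 30 g. Origin at its centre, z along its axle, upright. Same either way up.
- pine_block: Square-section block of pale pine lying on the counter, 80 mm long, 22 mm wide, 22 mm high. Loose, about 30 g. Origin at its centre; x along its length, z up.
- lighthouse_tray: Two-bay grey plastic kit tray, fixed, 168 mm (x) by 86 mm (y). Origin under its centre on the counter, z up. Floor 3 mm above the counter; rims and divider 4 mm thick, tops 10 mm above the counter. Two square bays, 78 by 78 mm inside, centred at x = +41 and -41 mm, y = 0 in the tray's axes; tube and dome may take either.
- racer_tray: Three-bay grey plastic kit tray, fixed, 144 mm (x) by 132 mm (y). Origin under its centre on the counter, z up. Floor, rims and dividers as on the two-bay tray. Long bay 136 (x) by 50 mm (y) inside, centred at x = 0, y = -37 mm in the tray's axes, block lying along it; two square bays 66 (x) by 70 mm (y), centred at x = +35 and -35 mm, y = +27 mm, for reel and wheel, either way round.
Mind the look-alikes: they are no part of the job. What is shaped like the big_reel but red is not meant.

How it is judged:
By the outcome, as a careful person would: the job done as asked, in the order asked, and still so for the second after the job is handed in, with the robot touching nothing.
It also fails if it takes over 128 s, if anything falls off the work surface, if the arm or the gripper's body presses on something with over 40 N, if the wrist force passes 120 N, or if a joint passes its speed limit or range.

## Working session

There is one attempt and no reset: what is moved stays moved. The work goes in short steps, Python scripts to look and compute and a shell command to move; the robot and the scene stay as the last step left them, time stands still between calls to the robot, and variables do not carry over. Pictures are saved under pics/ and viewed, and the job is handed in when it is done.

```bash
ls; mkdir -p pics; python3 - <<'E'
from station import *
import cv2,json
s=read_state();print(s)
for c in("scene","top"):
    im=camera(c);cv2.imwrite(f"pics/{c}0.png",im[:,:,::-1]);print(camera_model(c))
E
```

```text
pics
{'t': 0.0, 'q': array([-1.17119782,  0.41191769, -0.01272018,  1.59706406,  0.00558895,
        1.13427271, -0.08223558]), 'joint_velocities': array([-9.92385591e-05,  2.03561643e-03, -1.49256675e-03,  7.03285182e-05,
        2.65204780e-04,  1.10528280e-03, -4.70424626e-04]), 'tau': array([-2.34974391e-05, -6.00615335e+01,  6.82028141e-01, -2.99405211e+01,
        1.37684398e-02,  1.04768533e-02, -1.29248940e-05]), 'tool_pos': array([0.28163149, 0.55739166, 0.23043374]), 'orientation': array([[ 4.50929070e-01,  8.92559557e-01, -6.40838058e-04],
       [ 8.92558311e-01, -4.50929514e-01, -1.49477552e-03],
       [-1.62314897e-03,  1.02052400e-04, -9.99998677e-01]]), 'contact_force': array([-0.17164825, -0.6713065 ,  0.23425328]), 'wrist_torque': array([ 0.01599858,  0.02390263, -0.0055554 ]), 'gripper_width': 0.08557836055950224}
{'intrinsics': array([[483.45949455,   0.        , 323.54073162],
       [  0.        , 483.45949455, 234.92796451],
       [  0.        ,   0.        ,   1.        ]]), 'k1': -0.0018126751469850053, 'world_to_cam': array([[ 0.53800496,  0.84289867,  0.0085141 , -0.26712211],
       [-0.63623349,  0.39942767,  0.66004885,  0.29983375],
       [ 0.55295353, -0.36052651,  0.75117443, -1.15163978],
       [ 0.        ,  0.        ,  0.        ,  1.        ]])}
{'intrinsics': array([[587.9765946 ,   0.        , 327.59633251],
       [  0.        , 587.9765946 , 238.68421134],
       [  0.        ,   0.        ,   1.        ]]), 'k1': 0.04898221559282418, 'world_to_cam': array([[ 0.01452769, -0.99969422,  0.02001022, -0.00921917],
       [ 0.98536588,  0.01771283,  0.16952974, -0.52636628],
       [-0.16983233,  0.01725451,  0.98532191, -1.02433563],
       [ 0.        ,  0.        ,  0.        ,  1.        ]])}
```

View pics/scene0.png

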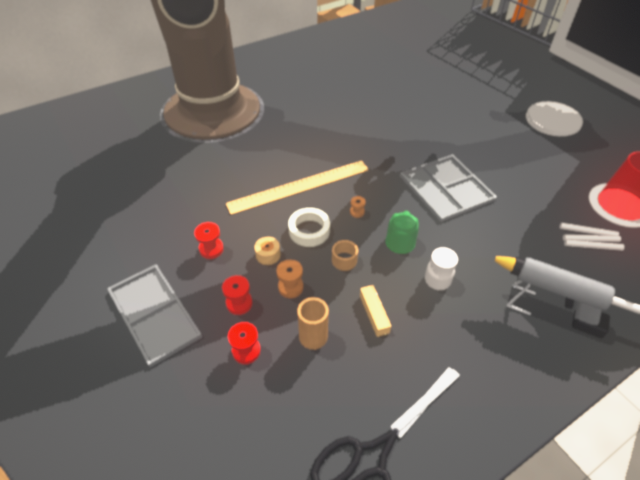

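View pics/top0.png

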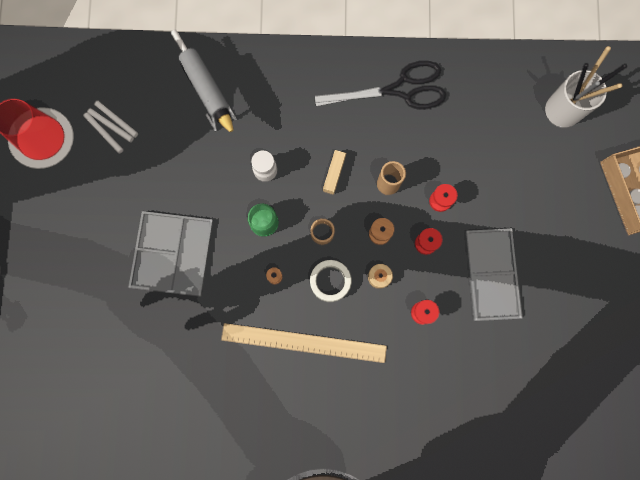

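The top view shows the two-bay tray at about (495,274) and the three-bay tray at (172,252). Tall tube is at (391,178), dome (263,219), block (335,172) and big reel (381,231), the brown one. The red reels at (444,197), (429,240) and (426,312) are look-alikes. The wheel is at (380,276), with a white ring at (330,280). The spares are the short tube (322,231) and the small reel (274,275).

```bash
cat > h.py <<'E'
from station import *
import numpy as np,cv2
M={c:camera_model(c) for c in("scene","top")}
def ray(c,p):
    m=M[c];K=m["intrinsics"];u=np.array([(p[0]-K[0,2])/K[0,0],(p[1]-K[1,2])/K[1,1]]);x=u.copy()
    for _ in range(10): x=u/(1+m["k1"]*(x@x))
    W=m["world_to_cam"];R=W[:3,:3];o=-R.T@W[:3,3];d=R.T@np.array([x[0],-x[1],-1]);return o,d/np.linalg.norm(d)
def onz(c,p,z):
    o,d=ray(c,p);return o+d*(z-o[2])/d[2]
def proj(c,P):
    m=M[c];W=m["world_to_cam"];q=W[:3,:3]@np.asarray(P)+W[:3,3];x=np.array([q[0],-q[1]])/-q[2]
    x=x*(1+m["k1"]*(x@x));K=m["intrinsics"];return [K[0,0]*x[0]+K[0,2],K[1,1]*x[1]+K[1,2]]
E
python3 - <<'E'
from h import *
Z=dict(tall_tube=.0375,short_tube=.015,bottle_dome=.03,big_reel=.025,small_reel=.015,wheel=.013,pine_block=.011,lighthouse_tray=0,racer_tray=0)
ims={c:camera(c) for c in M}
for n,z in Z.items():
    for c in M:
        for d in mark_of(c,n)[:4]:
            print(n,c,round(d['p'],2),np.round(d['position'],1),np.round(onz(c,d['position'],z),4))
im=ims['top'][120:330,110:540][:,:,::-1]
cv2.imwrite('pics/a.png',cv2.resize(im[:, :215],None,fx=2.8,fy=2.8,interpolation=2))
cv2.imwrite('pics/b.png',cv2.resize(im[:, 215:],None,fx=2.8,fy=2.8,interpolation=2))
E
```

```text
tall_tube scene 0.63 [315.8 323.7] [ 0.6492 -0.1116  0.0375]
tall_tube top 0.62 [389.5 177. ] [ 0.6467 -0.1147  0.0375]
short_tube scene 0.83 [341. 260.] [ 0.554  -0.0012  0.015 ]
short_tube top 0.47 [323.6 229.4] [0.5492 0.0066 0.015 ]
bottle_dome scene 0.62 [403.7 232. ] [0.5703 0.1212 0.03  ]
bottle_dome top 0.73 [264.6 218.3] [0.5652 0.1162 0.03  ]
big_reel scene 0.97 [243.4 340.2] [ 0.6092 -0.2136  0.025 ]
big_reel scene 0.94 [293.1 280.8] [ 0.5547 -0.0965  0.025 ]
big_reel scene 0.65 [211.7 236.3] [ 0.3946 -0.1695  0.025 ]
big_reel scene 0.63 [238.1 293.9] [ 0.5301 -0.1839  0.025 ]
big_reel top 0.94 [430.6 243.4] [ 0.5245 -0.1922  0.025 ]
big_reel top 0.87 [440.4 198.4] [ 0.6105 -0.2119  0.025 ]
big_reel top 0.75 [423.4 308.5] [ 0.4042 -0.1771  0.025 ]
big_reel top 0.57 [384.8 229.7] [ 0.5488 -0.1072  0.025 ]
small_reel scene 0.65 [357.1 205.2] [0.4599 0.0991 0.015 ]
small_reel top 0.71 [271.3 277.4] [0.4573 0.1016 0.015 ]
wheel scene 0.7 [266.9 254.4] [ 0.4736 -0.1027  0.013 ]
wheel top 0.97 [378.7 276.7] [ 0.4621 -0.0971  0.013 ]
wheel top 0.25 [263.3 217.5] [0.5702 0.1203 0.013 ]
pine_block scene 0.6 [375.6 309.8] [ 0.665 -0.009  0.011]
lighthouse_tray scene 0.75 [154.6 312.7] [ 0.4744 -0.3085  0.    ]
lighthouse_tray top 0.58 [492.2 276.9] [ 0.4669 -0.3118  0.    ]
racer_tray scene 0.88 [448.3 188.6] [0.5075 0.2919 0.    ]
racer_tray scene 0.4 [340.  259.2] [0.542  0.0054 0.    ]
racer_tray top 0.76 [171.  252.9] [0.5019 0.2913 0.    ]
```

View pics/a.png

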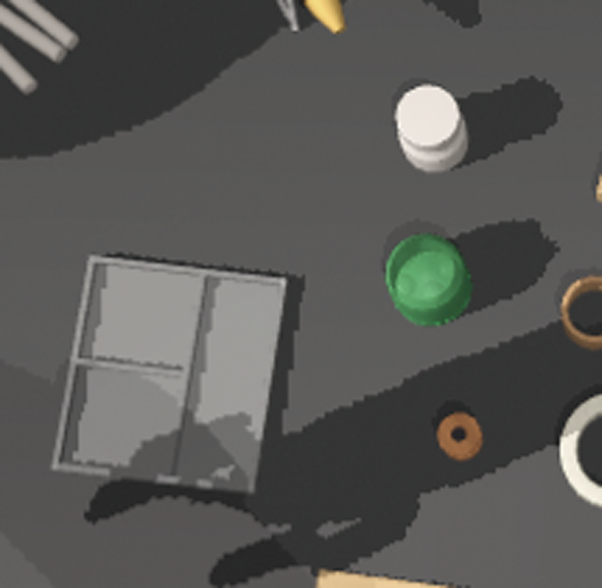

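View pics/b.png

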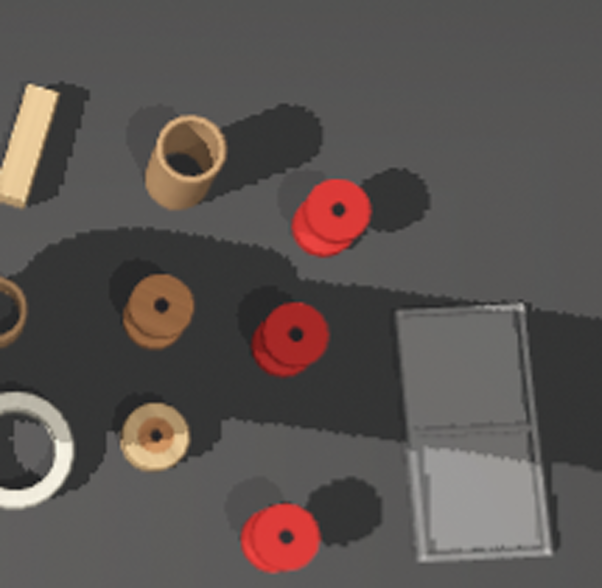

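The enlarged crop confirms the big reel: of the four reel shapes at (384,230), (430,241), (444,197) and (426,312), only (384,230) is brown wood. The rest are red and not meant. I'll refine poses by overlaying outlines.

```bash
cat > fit.py <<'E'
from h import *
from scipy.optimize import minimize
A=lambda x,y:(110+(x+.5)/2.8-.5,120+(y+.5)/2.8-.5)
B=lambda x,y:(325+(x+.5)/2.8-.5,120+(y+.5)/2.8-.5)
for n,p,z in [("tube",B(193,148),.075),("dome",A(430,280),.045),("reel",B(161,305),.05),("wheel",B(156,435),.026),("block",B(29,146),.022)]:
    if n=="block":
        a=onz("top",B(45,88),z);b=onz("top",B(10,205),z);print("block",a,b,(a+b)/2,np.degrees(np.arctan2(*(a-b)[1::-1])),np.linalg.norm(a-b))
    else: print(n,np.round(onz("top",p,z),4))
def tray(cs,L,Wd,n):
    P=np.array([onz("top",c,.01) for c in cs])[:,:2] # order: +x+y, +x-y, -x-y, -x+y
    m=np.array([[L,Wd],[L,-Wd],[-L,-Wd],[-L,Wd]])/2
    c=P.mean(0);H=m.T@(P-c);th=np.arctan2(H[0,1]-H[1,0],H[0,0]+H[1,1])
    R=np.array([[np.cos(th),-np.sin(th)],[np.sin(th),np.cos(th)]])
    print(n,c,np.degrees(th),np.round(P-(m@R.T+c),4).tolist());return c,th
tray([A(90,257),A(287,279),A(254,491),A(55,468)],.144,.132,"racer")
tray([B(396,309),B(526,304),B(551,554),B(420,560)],.168,.086,"light")
E
python3 fit.py
```

```text
tube [ 0.6445 -0.1175  0.075 ]
dome [0.5595 0.1172 0.045 ]
reel [ 0.546  -0.0996  0.05  ]
wheel [ 0.4638 -0.0988  0.026 ]
block [ 0.70023487 -0.02368571  0.022     ] [ 0.61793328 -0.00103312  0.022     ] [ 0.65908408 -0.01235941  0.022     ] -15.388968719478783 0.08536212013309187
racer [0.50083763 0.28864272] -5.58384943967554 [[-0.001, 0.0001], [-0.0006, 0.0002], [0.0006, 0.0008], [0.001, -0.001]]
light [ 0.47267286 -0.31155984] 3.5424256650612 [[-0.0001, 0.0009], [-0.0004, -0.0009], [0.0004, -0.0001], [0.0002, 0.0]]
```

```bash
cat > ov.py <<'E'
from h import *
def circ(x,y,z,r): 
    t=np.linspace(0,2*np.pi,40);return [(x+r*np.cos(a),y+r*np.sin(a),z) for a in t]
def rect(x,y,z,L,W,th):
    c,s=np.cos(th),np.sin(th);return [(x+c*a*L/2-s*b*W/2,y+s*a*L/2+c*b*W/2,z) for a,b in [(1,1),(1,-1),(-1,-1),(-1,1),(1,1)]]
S=[circ(.6455,-.116,.075,.0225),circ(.6455,-.116,0,.0225),circ(.5620,.1175,.04,.027),circ(.5620,.1175,0,.027),circ(.547,-.0995,.05,.021),circ(.547,-.0995,0,.021),
circ(.465,-.0995,.026,.022),circ(.465,-.0995,0,.022),rect(.659,-.0115,.022,.08,.022,-.27),rect(.501,.2885,.01,.144,.132,np.radians(-5.6)),rect(.473,-.311,.01,.168,.086,np.radians(3.54))]
import sys
for c,(x0,y0,x1,y1) in dict(scene=(95,140,505,370),top=(110,130,540,330)).items():
    im=cv2.resize(camera(c)[y0:y1,x0:x1,::-1].copy(),None,fx=1.85,fy=1.85,interpolation=2)
    for s in S: cv2.polylines(im,[np.array([((u[0]-x0+.5)*1.85,(u[1]-y0+.5)*1.85) for u in (proj(c,P) for P in s)]).astype(int)],False,(255,0,255),1)
    cv2.imwrite(f"pics/ov_{c}.png",im)
E
python3 ov.py
```

```text
(no output)
```

View pics/ov_scene.png

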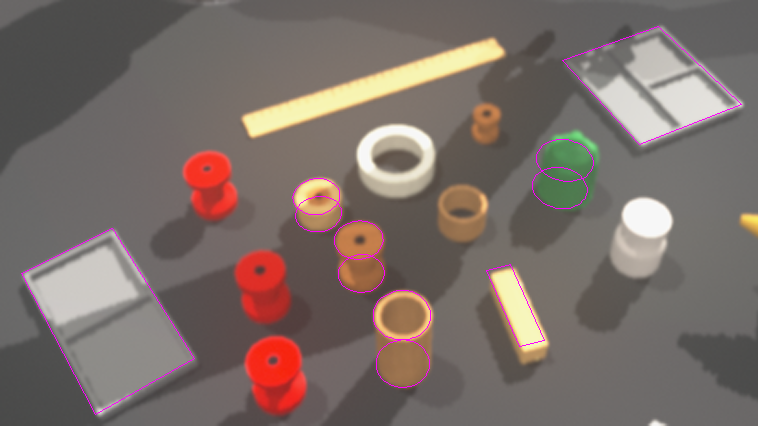

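View pics/ov_top.png

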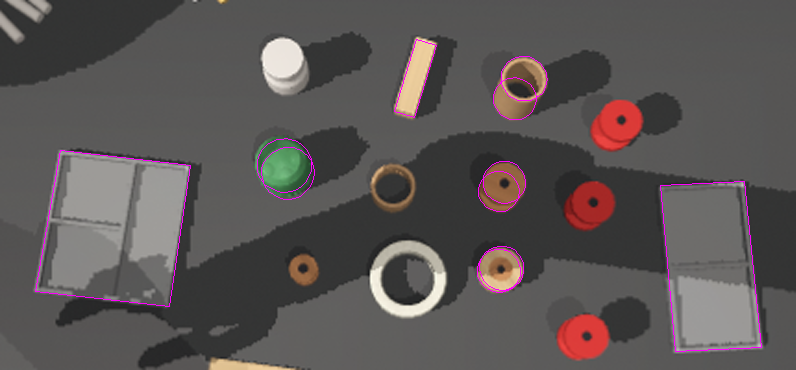

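```bash
cat > go.py <<'E'
import sys
from h import *
from scipy.spatial.transform import Rotation as Ro
# go.py x y z yawdeg : deltas in units
s=read_state();x,y,z,yaw=map(float,sys.argv[1:5]);yaw=np.radians(yaw)
R=s['orientation'];c,n=np.cos(yaw),np.sin(yaw)
T=np.array([[c,n,0],[n,-c,0],[0,0,-1]])
d=R.T@(np.array([x,y,z])-s['tool_pos'])/.04
r=Ro.from_matrix(R.T@T).as_rotvec();print('t',s['t'],'pos',np.round(s['tool_pos'],4),'w',round(s['gripper_width'],4),'F',np.round(s['contact_force'],1))
print('d',np.round(d,3),'turn',np.round(np.degrees(r)/5,3))
E
python3 go.py .6455 -.116 .18 84
```

```text
t 1.2 pos [0.2818 0.5578 0.2313] w 0.0855 F [ 0.5 -0.2  0.5]
d [-10.937  15.711   1.282] turn [ 0.   -0.   -4.16]
```

```bash
python3 -m creep '[-2.7,3.9,0.3,0,0,-1,40, -5.5,7.8,0.6,0,0,-2,40, -8.2,11.8,0.9,0,0,-3.2,40, -10.94,15.71,1.28,0,0,-4.16,40, -10.94,15.71,1.28,0,0,-4.16,40, -10.94,15.71,1.28,0,0,-4.16,40, -10.94,15.71,1.28,0,0,-4.16,40, -10.94,15.71,1.28,0,0,-4.16,40, -10.94,15.71,1.28,0,0,-4.16,40, -10.94,15.71,1.28,0,0,-4.16,40, -10.94,15.71,1.28,0,0,-4.16,40, -10.94,15.71,1.28,0,0,-4.16,40, -10.94,15.71,1.28,0,0,-4.16,40, -10.94,15.71,1.28,0,0,-4.16,40, -10.94,15.71,1.28,0,0,-4.16,40, -10.94,15.71,1.28,0,0,-4.16,40, -10.94,15.71,1.28,0,0,-4.16,40, -10.94,15.71,1.28,0,0,-4.16,40, -10.94,15.71,1.28,0,0,-4.16,40, -10.94,15.71,1.28,0,0,-4.16,40]' 30; python3 go.py .6455 -.116 .028 84
```

```text
t: 2.87
tool_pos: [0.646, -0.1226, 0.1794]
orientation: [[0.111, 0.994, -0.0], [0.994, -0.111, -0.003], [-0.003, 0.0, -1.0]]
contact_force: [-0.0, -0.6, -0.2]
gripper_width: 0.0718
t 2.8667 pos [ 0.646  -0.1226  0.1794] w 0.0718 F [-0.  -0.6 -0.2]
d [ 0.174 -0.033  3.783] turn [ 0.003  0.037 -0.079]
```

```bash
python3 -m creep '[0,0,0,0,0,0,40, 0,0,0,0,0,0,40, 0,0,0,0,0,0,40]'; python3 go.py .6455 -.116 .028 84
```

```text
t: 3.12
tool_pos: [0.6452, -0.114, 0.1802]
orientation: [[0.102, 0.995, -0.0], [0.995, -0.102, 0.001], [0.001, -0.0, -1.0]]
contact_force: [-0.3, -0.3, 0.5]
gripper_width: 0.0718
t 3.1167 pos [ 0.6452 -0.114   0.1802] w 0.0718 F [-0.3 -0.3  0.5]
d [-0.052  0.012  3.805] turn [-0.002 -0.013  0.025]
```

```bash
python3 -m creep '[0,0,0.6,0,0,0,40, 0,0,1.4,0,0,0,40, 0,0,2.2,0,0,0,40, 0,0,2.9,0,0,0,40, 0,0,3.4,0,0,0,40, 0,0,3.7,0,0,0,40, 0,0,3.8,0,0,0,40, 0,0,3.8,0,0,0,40, 0,0,3.8,0,0,0,200, 0,0,3.8,0,0,0,200, 0,0,3.8,0,0,0,200, 0,0,3.8,0,0,0,200, 0,0,3.8,0,0,0,200, 0,0,3.8,0,0,0,200, 0,0,3.8,0,0,0,200, 0,0,3.8,0,0,0,200]' 30; python3 go.py .5139 -.3085 .14 84
```

```text
t: 4.45
tool_pos: [0.6466, -0.1161, 0.03]
orientation: [[0.105, 0.995, 0.003], [0.995, -0.105, 0.0], [0.0, 0.003, -1.0]]
contact_force: [-0.8, 1.0, 7.0]
gripper_width: 0.0447
t 4.45 pos [ 0.6466 -0.1161  0.03  ] w 0.0447 F [-0.8  1.   7. ]
d [-5.129 -2.789 -2.76 ] turn [ 0.034 -0.004 -0.001]
```

```bash
python3 -m creep '[0,0,-0.3,0,0,0,200, 0,0,-0.9,0,0,0,200, 0,0,-1.6,0,0,0,200, 0,0,-2.3,0,0,0,200, -0.2,-0.1,-2.7,0,0,0,200, -0.6,-0.3,-2.8,0,0,0,200, -1.3,-0.7,-2.8,0,0,0,200, -2.1,-1.1,-2.8,0,0,0,200, -2.9,-1.6,-2.8,0,0,0,200, -3.7,-2.0,-2.8,0,0,0,200, -4.4,-2.4,-2.8,0,0,0,200, -4.9,-2.65,-2.8,0,0,0,200, -5.1,-2.78,-2.8,0,0,0,200, -5.1,-2.78,-2.8,0,0,0,200, -5.1,-2.78,-2.8,0,0,0,200, -5.1,-2.78,-2.8,0,0,0,200]'; python3 go.py .5139 -.3085 .033 84
python3 - <<'E'
from h import *
a=camera('top')[120:340,330:560];b=camera('scene')[200:420,80:380]
cv2.imwrite('pics/c1.png',np.hstack([cv2.resize(a,(345,330)),cv2.resize(b,(450,330))])[:,:,::-1])
E
```

```text
t: 5.78
tool_pos: [0.5145, -0.3055, 0.1399]
orientation: [[0.102, 0.995, 0.0], [0.995, -0.102, 0.001], [0.001, 0.0, -1.0]]
contact_force: [0.4, 0.4, 0.1]
gripper_width: 0.0447
t 5.7833 pos [ 0.5145 -0.3055  0.1399] w 0.0447 F [0.4 0.4 0.1]
d [-0.079 -0.008  2.672] turn [ 0.002 -0.014  0.024]
```

View pics/c1.png

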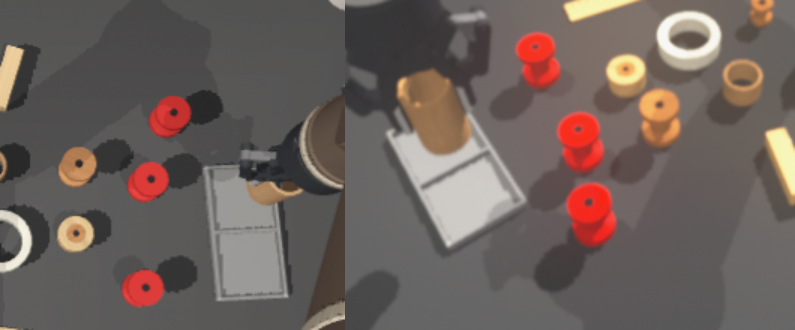

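```bash
python3 - <<'E'
from h import *
b=camera('scene')[230:370,90:250]
b=cv2.resize(b,(800,600)[::1] if 0 else (685,600),interpolation=2).copy()
s=read_state();p=s['tool_pos'];k=685/160
# predicted tube if upright: center at tool, bottom = tcp z-.03
for z in (p[2]-.03,p[2]+.045):
    t=np.linspace(0,6.283,50)
    q=np.array([proj('scene',(p[0]-.001+.0225*np.cos(a),p[1]+.0225*np.sin(a),z)) for a in t])
    q=(q-[90,230]+.5)*k
    cv2.polylines(b,[q.astype(int)],True,(255,0,255),1)
cv2.imwrite('pics/c2.png',b[:,:,::-1])
E
```

```text
(no output)
```

View pics/c2.png

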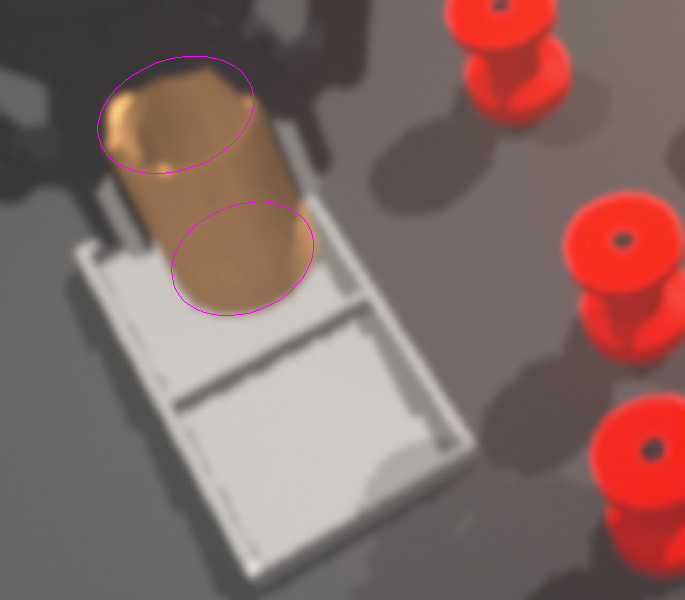

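```bash
python3 -m creep '[0,0,0.5,0,0,0,200, 0,0,1.2,0,0,0,200, 0,0,1.8,0,0,0,200, 0,0,2.2,0,0,0,200, 0,0,2.5,0,0,0,200, 0,0,2.62,0,0,0,200, 0,0,2.68,0,0,0,200, 0,0,2.7,0,0,0,200, 0,0,2.7,0,0,0,200, 0,0,2.7,0,0,0,200, 0,0,2.7,0,0,0,60, 0,0,2.7,0,0,0,60, 0,0,2.7,0,0,0,60, 0,0,2.7,0,0,0,60, 0,0,2.7,0,0,0,60]'; python3 go.py .5139 -.3085 .17 84
```

```text
t: 7.18
tool_pos: [0.5135, -0.3074, 0.0321]
orientation: [[0.105, 0.995, 0.0], [0.995, -0.105, -0.0], [-0.0, 0.0, -1.0]]
contact_force: [0.3, -0.7, -0.3]
gripper_width: 0.0653
t 7.1833 pos [ 0.5135 -0.3074  0.0321] w 0.0653 F [ 0.3 -0.7 -0.3]
d [-0.026  0.012 -3.448] turn [ 0.001  0.    -0.001]
```

Released. Lift and go to the dome (0.5625, 0.121).

```bash
python3 go.py .5625 .121 .15 84; python3 -m creep '[0,0,-0.3,0,0,0,60, 0,0,-1,0,0,0,60, 0,0,-1.8,0,0,0,60, 0,0,-2.5,0,0,0,40, 0.3,0,-2.9,0,0,0,20, 1,0,-2.95,0,0,0,20, 2,0,-2.95,0,0,0,20, 3,0,-2.95,0,0,0,20, 4,0,-2.95,0,0,0,20, 5,0,-2.95,0,0,0,20, 6,0.1,-2.95,0,0,0,20, 7,0.1,-2.95,0,0,0,20, 8,0.1,-2.95,0,0,0,20, 9,0.1,-2.95,0,0,0,20, 9.8,0.1,-2.95,0,0,0,20, 10.4,0.1,-2.95,0,0,0,20, 10.7,0.09,-2.95,0,0,0,20, 10.78,0.09,-2.95,0,0,0,20, 10.78,0.09,-2.95,0,0,0,20, 10.78,0.09,-2.95,0,0,0,20]'; python3 go.py .5625 .121 .006 84
python3 - <<'E'
from h import *
a=camera('top')[120:340,230:560];
cv2.imwrite('pics/c3.png',cv2.resize(a,None,fx=2.2,fy=2.2)[:,:,::-1])
print(mark_of('top','bottle_dome'));camera('scene');print(mark_of('scene','bottle_dome'))
E
```

```text
t 7.1833 pos [ 0.5135 -0.3074  0.0321] w 0.0653 F [ 0.3 -0.7 -0.3]
d [10.779  0.097 -2.948] turn [ 0.001  0.    -0.001]
t: 8.85
tool_pos: [0.5622, 0.1189, 0.1503]
orientation: [[0.107, 0.994, 0.0], [0.994, -0.107, -0.001], [-0.001, 0.0, -1.0]]
contact_force: [0.8, -1.1, -0.6]
gripper_width: 0.0788
t 8.85 pos [0.5622 0.1189 0.1503] w 0.0788 F [ 0.8 -1.1 -0.6]
d [0.057 0.    3.607] turn [ 0.002  0.013 -0.024]
[]
[{'position': [401.8, 230.0], 'p': 0.73}, {'position': [153.7, 312.0], 'p': 0.56}]
```

View pics/c3.png

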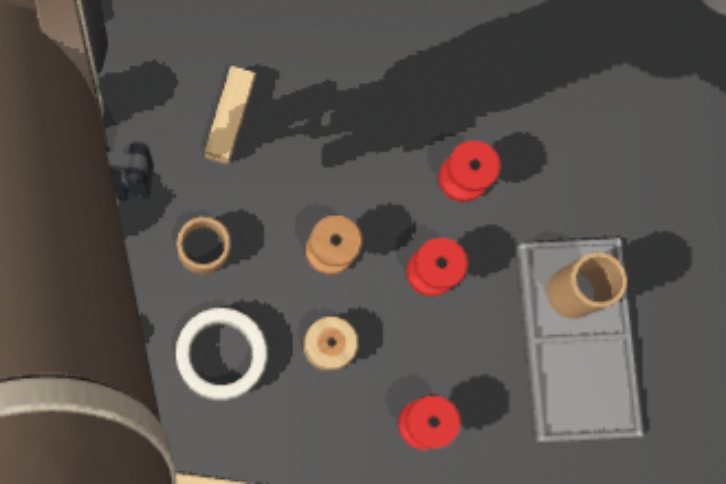

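The tube stands in the upper bay, base near (568,300) in this crop. Now the dome.

```bash
python3 -m creep '[0.02,0,0.5,0,0,0,20, 0.02,0,1.2,0,0,0,20, 0.02,0,2.0,0,0,0,20, 0.02,0,2.7,0,0,0,20, 0.02,0,3.2,0,0,0,20, 0.02,0,3.5,0,0,0,20, 0.02,0,3.6,0,0,0,20, 0.02,0,3.6,0,0,0,20, 0.02,0,3.6,0,0,0,200, 0.02,0,3.6,0,0,0,200, 0.02,0,3.6,0,0,0,200, 0.02,0,3.6,0,0,0,200, 0.02,0,3.6,0,0,0,200, 0.02,0,3.6,0,0,0,200, 0.02,0,3.6,0,0,0,200]' 30; python3 go.py .4321 -.3135 .11 84
python3 - <<'E'
from h import *
a=camera('scene')[150:300,330:490];
cv2.imwrite('pics/c4.png',cv2.resize(a,None,fx=3.5,fy=3.5)[:,:,::-1])
E
```

```text
t: 10.3
tool_pos: [0.5634, 0.1221, 0.0078]
orientation: [[0.105, 0.995, 0.003], [0.995, -0.105, 0.001], [0.001, 0.003, -1.0]]
contact_force: [-1.5, -0.7, 6.7]
gripper_width: 0.0538
t 10.3 pos [0.5634 0.1221 0.0078] w 0.0538 F [-1.5 -0.7  6.7]
d [-11.172  -2.119  -2.572] turn [ 0.03  -0.012 -0.001]
```

View pics/c4.png

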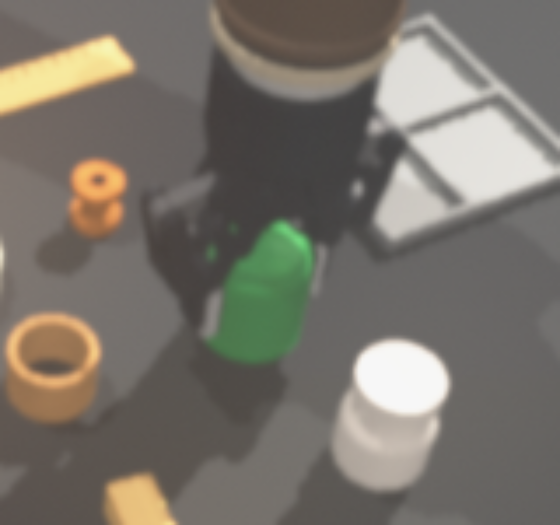

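```bash
python3 -m creep '[0,0,-0.3,0,0,0,200, 0,0,-0.9,0,0,0,200, 0,0,-1.7,0,0,0,200, 0,0,-2.4,0,0,0,200, -0.3,-0.1,-2.75,0,0,0,200, -1,-0.2,-2.8,0,0,0,200, -2,-0.4,-2.8,0,0,0,200, -3,-0.6,-2.8,0,0,0,200, -4,-0.8,-2.8,0,0,0,200, -5,-1,-2.8,0,0,0,200, -6,-1.2,-2.8,0,0,0,200, -7,-1.35,-2.8,0,0,0,200, -8,-1.5,-2.8,0,0,0,200, -9,-1.7,-2.8,0,0,0,200, -9.9,-1.9,-2.8,0,0,0,200, -10.6,-2.03,-2.8,0,0,0,200, -11,-2.1,-2.8,0,0,0,200, -11.15,-2.12,-2.8,0,0,0,200, -11.15,-2.12,-2.8,0,0,0,200, -11.15,-2.12,-2.8,0,0,0,200]'; python3 -m creep '[0,0,0,0,0,0,200, 0,0,0,0,0,0,200]'; python3 go.py .4321 -.3135 .0105 84
python3 - <<'E'
from h import *
b=camera('scene')[200:400,60:300]
cv2.imwrite('pics/c5.png',cv2.resize(b,None,fx=2.8,fy=2.8)[:,:,::-1])
E
```

```text
t: 12.02
tool_pos: [0.4318, -0.3117, 0.1185]
orientation: [[0.104, 0.995, 0.001], [0.995, -0.104, 0.001], [0.001, 0.001, -1.0]]
contact_force: [0.2, 0.1, -0.9]
gripper_width: 0.0539
t: 12.18
tool_pos: [0.4321, -0.3111, 0.1182]
orientation: [[0.102, 0.995, 0.0], [0.995, -0.102, 0.001], [0.001, 0.0, -1.0]]
contact_force: [-0.1, 0.2, -0.2]
gripper_width: 0.0538
t 12.1833 pos [ 0.4321 -0.3111  0.1182] w 0.0538 F [-0.1  0.2 -0.2]
d [-0.063  0.006  2.692] turn [ 0.002 -0.008  0.03 ]
```

View pics/c5.png

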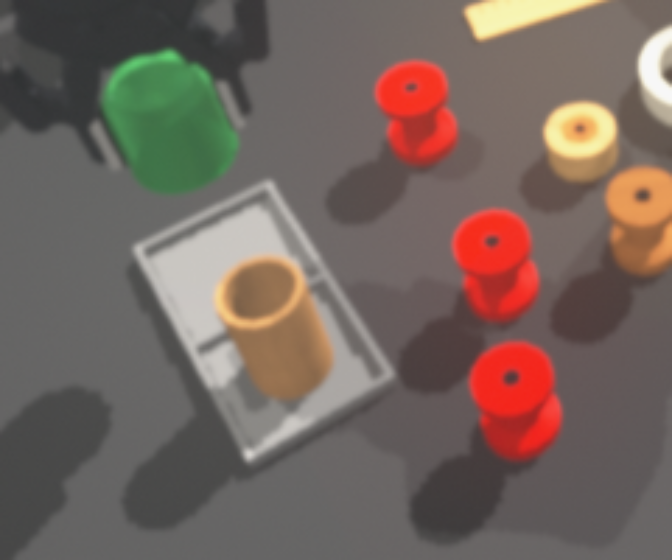

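```bash
python3 -m creep '[-0.04,0,0.5,0,0,0,200, -0.04,0,1.2,0,0,0,200, -0.04,0,1.8,0,0,0,200, -0.04,0,2.2,0,0,0,200, -0.04,0,2.5,0,0,0,200, -0.04,0,2.62,0,0,0,200, -0.04,0,2.68,0,0,0,200, -0.04,0,2.68,0,0,0,200, -0.04,0,2.68,0,0,0,200, -0.04,0,2.68,0,0,0,30, -0.04,0,2.68,0,0,0,30, -0.04,0,2.68,0,0,0,30, -0.04,0,2.68,0,0,0,30, -0.04,0,2.68,0,0,0,30]'; python3 go.py .659 -.0115 .12 74.6
```

```text
t: 13.4
tool_pos: [0.4312, -0.3144, 0.011]
orientation: [[0.105, 0.995, 0.0], [0.995, -0.105, -0.0], [-0.0, 0.0, -1.0]]
contact_force: [-0.3, 0.6, 0.5]
gripper_width: 0.0751
t 13.4 pos [ 0.4312 -0.3144  0.011 ] w 0.0751 F [-0.3  0.6  0.5]
d [ 8.127  4.873 -2.724] turn [3.000e-03 1.000e-03 1.879e+00]
```

```bash
python3 -m creep '[0,0,-0.3,0,0,0,30, 0,0,-1,0,0,0,30, 0,0,-1.9,0,0,0,30, 0,0,-2.5,0,0,0,60, 0.2,0.1,-2.7,0,0,0.1,100, 0.8,0.5,-2.72,0,0,0.3,100, 1.6,1,-2.72,0,0,0.5,100, 2.4,1.4,-2.72,0,0,0.7,100, 3.2,1.9,-2.72,0,0,0.9,100, 4,2.4,-2.72,0,0,1.1,100, 4.8,2.9,-2.72,0,0,1.3,100, 5.6,3.4,-2.72,0,0,1.5,100, 6.4,3.8,-2.72,0,0,1.7,100, 7.1,4.25,-2.72,0,0,1.8,100, 7.7,4.6,-2.72,0,0,1.88,100, 8,4.8,-2.72,0,0,1.88,100, 8.13,4.87,-2.72,0,0,1.88,100, 8.13,4.87,-2.72,0,0,1.88,100, 8.13,4.87,-2.72,0,0,1.88,100]'; python3 -m creep '[0,0,0,0,0,0,100, 0,0,0,0,0,0,100]';python3 go.py .659 -.0115 .009 74.6
python3 - <<'E'
from h import *
b=camera('scene');cv2.imwrite('pics/c6.png',cv2.resize(b[190:390,90:450],None,fx=2.1,fy=2.1)[:,:,::-1])
E
```

```text
t: 14.98
tool_pos: [0.658, -0.0134, 0.1198]
orientation: [[0.267, 0.964, -0.001], [0.964, -0.267, -0.001], [-0.001, -0.0, -1.0]]
contact_force: [-0.1, -0.1, -0.5]
gripper_width: 0.0522
t: 15.15
tool_pos: [0.6581, -0.0137, 0.12]
orientation: [[0.268, 0.963, -0.0], [0.963, -0.268, -0.001], [-0.001, -0.0, -1.0]]
contact_force: [-0.1, -0.3, 0.3]
gripper_width: 0.0519
t 15.15 pos [ 0.6581 -0.0137  0.12  ] w 0.0519 F [-0.1 -0.3  0.3]
d [0.06  0.007 2.775] turn [-0.001  0.008 -0.032]
```

View pics/c6.png

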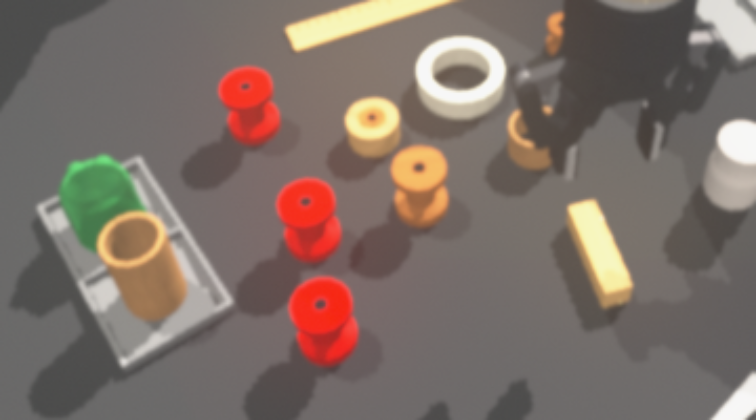

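Tube and dome both stand in the left tray. Now the block.

```bash
python3 -m creep '[0.04,0.01,0.5,0,0,0,100, 0.04,0.01,1.2,0,0,0,100, 0.04,0.01,1.8,0,0,0,100, 0.04,0.01,2.3,0,0,0,100, 0.04,0.01,2.6,0,0,0,100, 0.04,0.01,2.75,0,0,0,100, 0.04,0.01,2.78,0,0,0,100, 0.04,0.01,2.78,0,0,0,100, 0.04,0.01,2.78,0,0,0,240, 0.04,0.01,2.78,0,0,0,240, 0.04,0.01,2.78,0,0,0,240, 0.04,0.01,2.78,0,0,0,240, 0.04,0.01,2.78,0,0,0,240, 0.04,0.01,2.78,0,0,0,240, 0.04,0.01,2.78,0,0,0,240]' 30; python3 - <<'E'
import numpy as np
c=np.array([.501,.2885]);t=np.radians(-5.6);R=np.array([[np.cos(t),-np.sin(t)],[np.sin(t),np.cos(t)]])
for n,p in dict(long=(0,-.037),plus=(.035,.027),minus=(-.035,.027)).items(): print(n,c+R@p)
E
python3 go.py .4974 .2517 .11 84.4
```

```text
t: 16.45
tool_pos: [0.6606, -0.0098, 0.0099]
orientation: [[0.266, 0.964, 0.002], [0.964, -0.266, 0.0], [0.001, 0.002, -1.0]]
contact_force: [-0.6, 0.2, 6.8]
gripper_width: 0.0211
long [0.49738943 0.25167659]
plus [0.5384677  0.31195574]
minus [0.46880178 0.31878654]
t 16.45 pos [ 0.6606 -0.0098  0.0099] w 0.0211 F [-0.6  0.2  6.8]
d [ 5.222 -5.664 -2.51 ] turn [ 0.024 -0.007 -1.96 ]
```

```bash
python3 -m creep '[0,0,-0.3,0,0,0,240, 0,0,-0.9,0,0,0,240, 0,0,-1.6,0,0,0,240, 0,0,-2.2,0,0,0,240, 0.1,-0.1,-2.5,0,0,0,240, 0.5,-0.6,-2.5,0,0,-0.3,240, 1,-1.2,-2.5,0,0,-0.5,240, 1.7,-1.9,-2.5,0,0,-0.7,240, 2.4,-2.6,-2.5,0,0,-0.9,240, 3.1,-3.3,-2.5,0,0,-1.2,240, 3.8,-4,-2.5,0,0,-1.5,240, 4.4,-4.7,-2.5,0,0,-1.7,240, 4.9,-5.25,-2.5,0,0,-1.9,240, 5.15,-5.57,-2.5,0,0,-1.96,240, 5.22,-5.66,-2.5,0,0,-1.96,240, 5.22,-5.66,-2.5,0,0,-1.96,240, 5.22,-5.66,-2.5,0,0,-1.96,240, 5.22,-5.66,-2.5,0,0,-1.96,240]'; python3 go.py .4974 .2517 .013 84.4
python3 - <<'E'
from h import *
b=camera('scene');cv2.imwrite('pics/c7.png',cv2.resize(b[110:260,370:530],None,fx=4,fy=4)[:,:,::-1])
E
```

```text
t: 17.95
tool_pos: [0.4978, 0.2498, 0.1085]
orientation: [[0.1, 0.995, 0.001], [0.995, -0.1, -0.001], [-0.001, 0.001, -1.0]]
contact_force: [0.1, -0.1, -1.8]
gripper_width: 0.0211
t 17.95 pos [0.4978 0.2498 0.1085] w 0.0211 F [ 0.1 -0.1 -1.8]
d [ 0.047 -0.016  2.389] turn [ 0.007  0.008 -0.029]
```

View pics/c7.png

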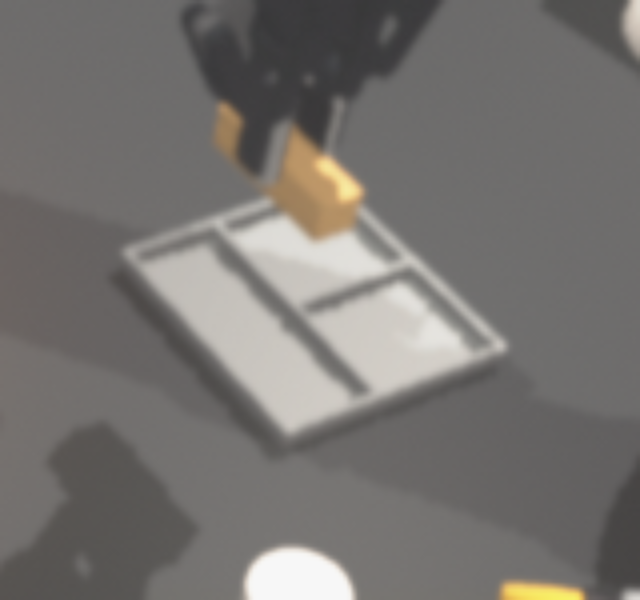

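```bash
python3 -m creep '[0.03,0,0.5,0,0,0,240, 0.03,0,1.1,0,0,0,240, 0.03,0,1.6,0,0,0,240, 0.03,0,2,0,0,0,240, 0.03,0,2.25,0,0,0,240, 0.03,0,2.36,0,0,0,240, 0.03,0,2.4,0,0,0,240, 0.03,0,2.4,0,0,0,240, 0.03,0,2.4,0,0,0,240, 0.03,0,2.4,0,0,0,140, 0.03,0,2.4,0,0,0,140, 0.03,0,2.4,0,0,0,140, 0.03,0,2.4,0,0,0,140, 0.03,0,2.4,0,0,0,140]'; python3 go.py .547 -.0995 .12 84
```

```text
t: 19.17
tool_pos: [0.497, 0.2528, 0.0126]
orientation: [[0.098, 0.995, 0.0], [0.995, -0.098, 0.0], [0.0, 0.0, -1.0]]
contact_force: [0.5, 0.4, -0.3]
gripper_width: 0.0386
t 19.1667 pos [0.497  0.2528 0.0126] w 0.0386 F [ 0.5  0.4 -0.3]
d [-8.643  2.104 -2.687] turn [ 0.001 -0.001  0.08 ]
```

Released. On to the reel.

```bash
python3 -m creep '[0,0,-0.3,0,0,0,140, 0,0,-1,0,0,0,140, 0,0,-1.8,0,0,0,100, 0,0,-2.5,0,0,0,70, -0.3,0.1,-2.68,0,0,0,60, -1,0.25,-2.7,0,0,0,60, -2,0.5,-2.7,0,0,0,60, -3,0.75,-2.7,0,0,0,60, -4,1,-2.7,0,0,0,60, -5,1.25,-2.7,0,0,0,60, -6,1.5,-2.7,0,0,0,60, -7,1.7,-2.7,0,0,0,60, -7.8,1.9,-2.7,0,0,0,60, -8.35,2.03,-2.7,0,0,0,60, -8.6,2.1,-2.7,0,0,0,60, -8.64,2.1,-2.7,0,0,0,60, -8.64,2.1,-2.7,0,0,0,60, -8.64,2.1,-2.7,0,0,0,60]'; python3 go.py .547 -.0995 .024 84
python3 - <<'E'
from h import *
b=camera('scene');cv2.imwrite('pics/c8.png',cv2.resize(b[110:370,90:510],None,fx=1.85,fy=1.85)[:,:,::-1])
E
```

```text
t: 20.67
tool_pos: [0.5467, -0.0974, 0.1204]
orientation: [[0.096, 0.995, -0.0], [0.995, -0.096, 0.001], [0.001, -0.001, -1.0]]
contact_force: [0.1, 0.5, -0.6]
gripper_width: 0.0652
t 20.6667 pos [ 0.5467 -0.0974  0.1204] w 0.0652 F [ 0.1  0.5 -0.6]
d [-0.055  0.015  2.41 ] turn [-0.006 -0.012  0.103]
```

View pics/c8.png

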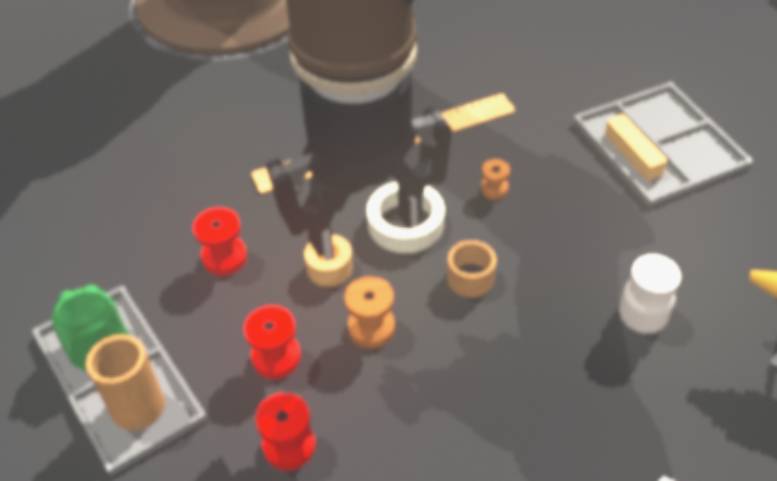

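```bash
python3 -m creep '[-0.03,0.01,0.5,0,0,0,60, -0.03,0.01,1.1,0,0,0,60, -0.03,0.01,1.6,0,0,0,60, -0.03,0.01,2,0,0,0,60, -0.03,0.01,2.25,0,0,0,60, -0.03,0.01,2.38,0,0,0,60, -0.03,0.01,2.4,0,0,0,60, -0.03,0.01,2.4,0,0,0,60, -0.03,0.01,2.4,0,0,0,220, -0.03,0.01,2.4,0,0,0,220, -0.03,0.01,2.4,0,0,0,220, -0.03,0.01,2.4,0,0,0,220, -0.03,0.01,2.4,0,0,0,220, -0.03,0.01,2.4,0,0,0,220]' 40; python3 go.py .5385 .312 .14 84.4
python3 - <<'E'
from h import *
b=camera('scene');cv2.imwrite('pics/c9.png',cv2.resize(b[200:330,220:380],None,fx=4,fy=4)[:,:,::-1])
E
```

```text
t: 21.88
tool_pos: [0.5479, -0.1006, 0.0256]
orientation: [[0.098, 0.995, 0.002], [0.995, -0.098, 0.0], [0.0, 0.002, -1.0]]
contact_force: [-0.0, 0.6, 6.4]
gripper_width: 0.0404
t 21.8833 pos [ 0.5479 -0.1006  0.0256] w 0.0404 F [-0.   0.6  6.4]
d [10.244 -1.237 -2.858] turn [ 0.023 -0.004 -0.001]
```

View pics/c9.png

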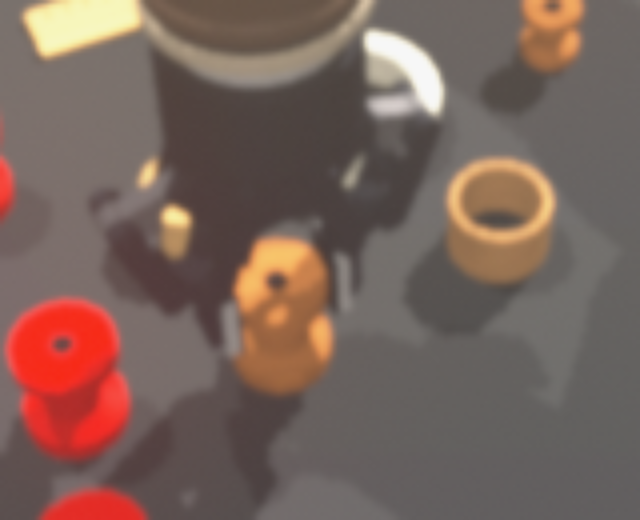

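```bash
python3 -m creep '[0,0,-0.3,0,0,0,220, 0,0,-0.9,0,0,0,220, 0,0,-1.7,0,0,0,220, 0,0,-2.4,0,0,0,220, 0.2,0,-2.8,0,0,0,220, 0.8,-0.1,-2.85,0,0,0,220, 1.7,-0.2,-2.85,0,0,0,220, 2.7,-0.3,-2.85,0,0,0,220, 3.7,-0.4,-2.85,0,0,0,220, 4.7,-0.55,-2.85,0,0,0,220, 5.7,-0.7,-2.85,0,0,0,220, 6.7,-0.8,-2.85,0,0,0,220, 7.7,-0.9,-2.85,0,0,0,220, 8.6,-1.03,-2.85,0,0,0,220, 9.4,-1.13,-2.85,0,0,0,220, 9.95,-1.2,-2.85,0,0,0,220, 10.2,-1.23,-2.85,0,0,0,220, 10.24,-1.24,-2.85,0,0,0,220, 10.24,-1.24,-2.85,0,0,0,220, 10.24,-1.24,-2.85,0,0,0,220]'; python3 go.py .5385 .312 .0295 84.4
python3 - <<'E'
from h import *
b=camera('scene');cv2.imwrite('pics/c10.png',cv2.resize(b[90:250,370:530],None,fx=3.7,fy=3.7)[:,:,::-1])
E
```

```text
t: 23.6
tool_pos: [0.5383, 0.3094, 0.1387]
orientation: [[0.1, 0.995, 0.0], [0.995, -0.1, -0.001], [-0.001, 0.0, -1.0]]
contact_force: [0.5, -0.0, -0.6]
gripper_width: 0.0401
t 23.6 pos [0.5383 0.3094 0.1387] w 0.0401 F [ 0.5 -0.  -0.6]
d [ 0.069 -0.003  2.73 ] turn [ 0.004  0.015 -0.028]
```

View pics/c10.png

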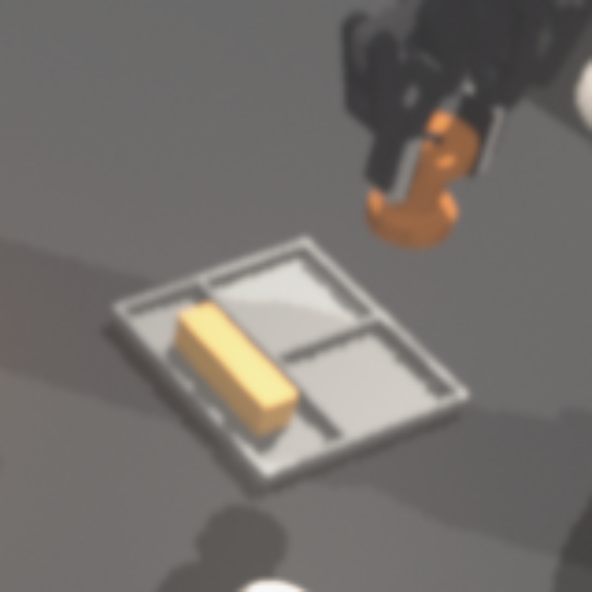

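```bash
python3 - <<'E'
from h import *
p=read_state()['tool_pos']
b=cv2.resize(camera('scene')[90:180,430:530],None,fx=6,fy=6).copy()
for z in (p[2]-.0256,p[2]+.0244):
    q=np.array([proj('scene',(p[0]-.001+.021*np.cos(a),p[1]+.001+.021*np.sin(a),z)) for a in np.linspace(0,6.28,40)])
    cv2.polylines(b,[((q-[430,90]+.5)*6).astype(int)],True,(255,0,255),1)
cv2.imwrite('pics/c11.png',b[:,:,::-1])
E
```

```text
(no output)
```

View pics/c11.png

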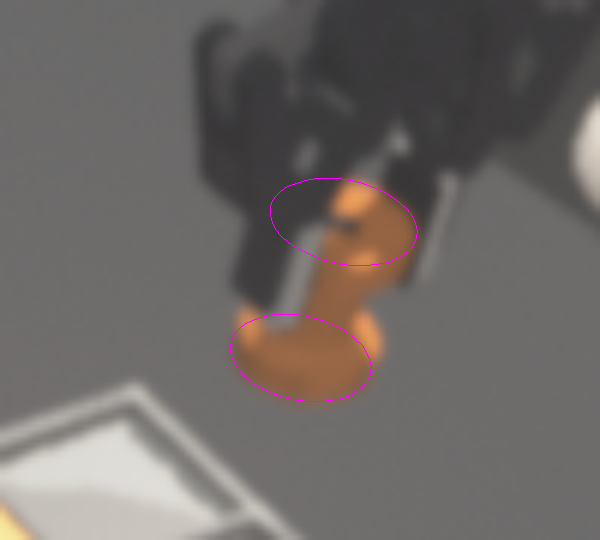

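```bash
python3 -m creep '[0.03,0,0.5,0,0,0,220, 0.03,0,1.2,0,0,0,220, 0.03,0,1.8,0,0,0,220, 0.03,0,2.25,0,0,0,220, 0.03,0,2.55,0,0,0,220, 0.03,0,2.7,0,0,0,220, 0.03,0,2.74,0,0,0,220, 0.03,0,2.75,0,0,0,220, 0.03,0,2.75,0,0,0,220, 0.03,0,2.75,0,0,0,70, 0.03,0,2.75,0,0,0,70, 0.03,0,2.75,0,0,0,70, 0.03,0,2.75,0,0,0,70, 0.03,0,2.75,0,0,0,70]'; python3 go.py .465 -.099 .11 84.4
```

```text
t: 24.87
tool_pos: [0.5379, 0.3132, 0.0287]
orientation: [[0.098, 0.995, 0.0], [0.995, -0.098, 0.0], [0.0, 0.0, -1.0]]
contact_force: [-0.3, 0.2, -0.2]
gripper_width: 0.0623
t 24.8667 pos [0.5379 0.3132 0.0287] w 0.0623 F [-0.3  0.2 -0.2]
d [-10.432  -0.809  -2.035] turn [ 0.003 -0.003  0.001]
```

```bash
python3 -m creep '[0,0,-0.3,0,0,0,70, 0,0,-0.9,0,0,0,70, 0,0,-1.6,0,0,0,70, -0.2,0,-2,0,0,0,70, -0.8,-0.05,-2.03,0,0,0,70, -1.7,-0.1,-2.03,0,0,0,70, -2.7,-0.2,-2.03,0,0,0,70, -3.7,-0.3,-2.03,0,0,0,70, -4.7,-0.4,-2.03,0,0,0,70, -5.7,-0.45,-2.03,0,0,0,70, -6.7,-0.5,-2.03,0,0,0,70, -7.7,-0.6,-2.03,0,0,0,70, -8.7,-0.67,-2.03,0,0,0,70, -9.5,-0.74,-2.03,0,0,0,70, -10.1,-0.78,-2.03,0,0,0,70, -10.35,-0.8,-2.03,0,0,0,70, -10.43,-0.81,-2.03,0,0,0,70, -10.43,-0.81,-2.03,0,0,0,70, -10.43,-0.81,-2.03,0,0,0,70]'; python3 go.py .465 -.099 .005 84.4
python3 - <<'E'
from h import *
b=camera('scene');cv2.imwrite('pics/c12.png',cv2.resize(b[110:370,90:510],None,fx=1.85,fy=1.85)[:,:,::-1])
E
```

```text
t: 26.45
tool_pos: [0.4653, -0.0976, 0.1099]
orientation: [[0.096, 0.995, 0.0], [0.995, -0.096, 0.001], [0.001, 0.0, -1.0]]
contact_force: [0.3, 0.3, -0.4]
gripper_width: 0.062
t 26.45 pos [ 0.4653 -0.0976  0.1099] w 0.062 F [ 0.3  0.3 -0.4]
d [-0.038 -0.006  2.623] turn [ 0.004 -0.008  0.016]
```

View pics/c12.png

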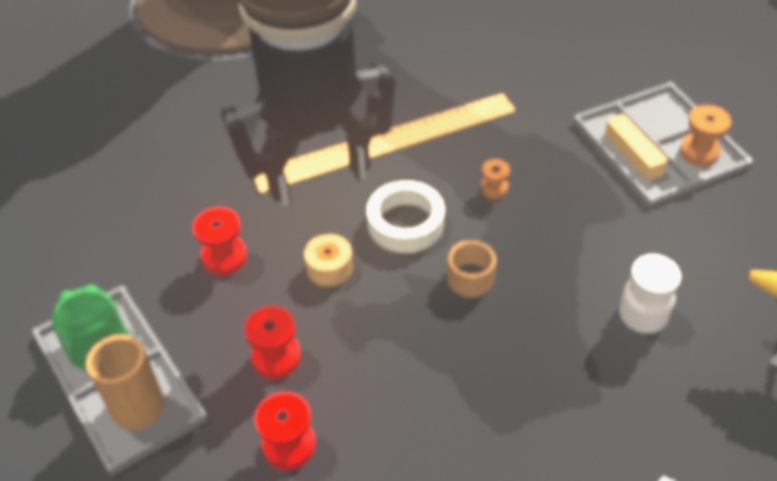

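```bash
python3 -m creep '[-0.02,0,0.5,0,0,0,70, -0.02,0,1.2,0,0,0,70, -0.02,0,1.8,0,0,0,70, -0.02,0,2.2,0,0,0,70, -0.02,0,2.45,0,0,0,70, -0.02,0,2.58,0,0,0,70, -0.02,0,2.62,0,0,0,70, -0.02,0,2.62,0,0,0,70, -0.02,0,2.62,0,0,0,220, -0.02,0,2.62,0,0,0,220, -0.02,0,2.62,0,0,0,220, -0.02,0,2.62,0,0,0,220, -0.02,0,2.62,0,0,0,220, -0.02,0,2.62,0,0,0,220]' 40; python3 go.py .4688 .3188 .12 84.4
```

```text
t: 27.67
tool_pos: [0.4655, -0.0998, 0.006]
orientation: [[0.098, 0.995, 0.002], [0.995, -0.098, 0.0], [0.0, 0.002, -1.0]]
contact_force: [-0.4, 1.6, 6.3]
gripper_width: 0.043
t 27.6667 pos [ 0.4655 -0.0998  0.006 ] w 0.043 F [-0.4  1.6  6.3]
d [10.423 -0.935 -2.848] turn [ 0.021 -0.004 -0.   ]
```

```bash
python3 -m creep '[0,0,-0.3,0,0,0,220, 0,0,-0.9,0,0,0,220, 0,0,-1.7,0,0,0,220, 0,0,-2.4,0,0,0,220, 0.2,0,-2.8,0,0,0,220, 0.8,-0.05,-2.85,0,0,0,220, 1.7,-0.1,-2.85,0,0,0,220, 2.7,-0.2,-2.85,0,0,0,220, 3.7,-0.3,-2.85,0,0,0,220, 4.7,-0.4,-2.85,0,0,0,220, 5.7,-0.5,-2.85,0,0,0,220, 6.7,-0.6,-2.85,0,0,0,220, 7.7,-0.7,-2.85,0,0,0,220, 8.7,-0.78,-2.85,0,0,0,220, 9.5,-0.86,-2.85,0,0,0,220, 10.1,-0.91,-2.85,0,0,0,220, 10.35,-0.93,-2.85,0,0,0,220, 10.42,-0.935,-2.85,0,0,0,220, 10.42,-0.935,-2.85,0,0,0,220, 10.42,-0.935,-2.85,0,0,0,220]'; python3 go.py .4688 .3188 .0092 84.4
python3 - <<'E'
from h import *
b=camera('scene');cv2.imwrite('pics/c13.png',cv2.resize(b[70:250,370:530],None,fx=3.3,fy=3.3)[:,:,::-1])
E
```

```text
t: 29.33
tool_pos: [0.4686, 0.3166, 0.119]
orientation: [[0.099, 0.995, 0.0], [0.995, -0.099, -0.001], [-0.001, 0.0, -1.0]]
contact_force: [-0.3, 0.9, -0.2]
gripper_width: 0.0426
t 29.3333 pos [0.4686 0.3166 0.119 ] w 0.0426 F [-0.3  0.9 -0.2]
d [ 5.800e-02 -1.000e-03  2.744e+00] turn [ 0.002  0.012 -0.022]
```

View pics/c13.png

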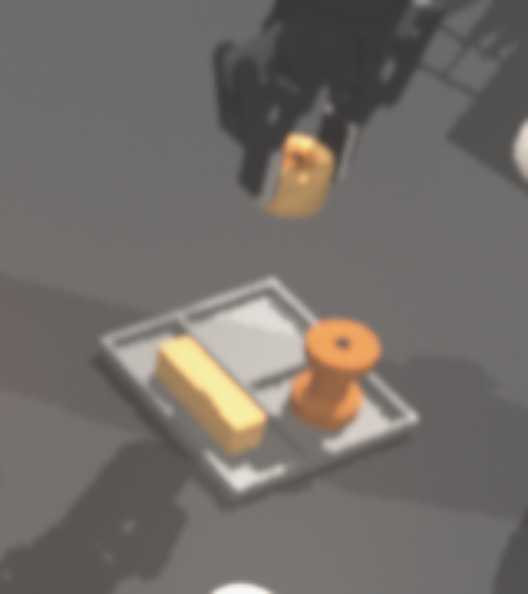

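```bash
python3 -m creep '[0.02,0,0.5,0,0,0,220, 0.02,0,1.2,0,0,0,220, 0.02,0,1.8,0,0,0,220, 0.02,0,2.25,0,0,0,220, 0.02,0,2.55,0,0,0,220, 0.02,0,2.7,0,0,0,220, 0.02,0,2.74,0,0,0,220, 0.02,0,2.74,0,0,0,220, 0.02,0,2.74,0,0,0,220, 0.02,0,2.74,0,0,0,80, 0.02,0,2.74,0,0,0,80, 0.02,0,2.74,0,0,0,80, 0.02,0,2.74,0,0,0,80, 0.02,0,2.74,0,0,0,80]'; python3 -m creep '[0,0,-0.3,0,0,0,80, 0,0,-0.9,0,0,0,80, 0,0,-1.7,0,0,0,80, 0,0,-2.4,0,0,0,80, 0,0,-3,0,0,0,80, -1,0,-3.2,0,0,0,80, -2,0,-3.2,0,0,0,80, -3,0,-3.2,0,0,0,80, -4,0,-3.2,0,0,0,80, -4.8,0,-3.2,0,0,0,80, -5.2,0,-3.2,0,0,0,80, -5.4,0,-3.2,0,0,0,80, -5.4,0,-3.2,0,0,0,80, -5.4,0,-3.2,0,0,0,80, -5.4,0,-3.2,0,0,0,80]'
python3 - <<'E'
from h import *
b=camera('scene');t=camera('top')
cv2.imwrite('pics/d1.png',cv2.resize(b[110:370,90:510],None,fx=1.85,fy=1.85)[:,:,::-1])
cv2.imwrite('pics/d2.png',cv2.resize(t[130:330,110:540],None,fx=1.85,fy=1.85)[:,:,::-1])
E
```

```text
t: 30.55
tool_pos: [0.4684, 0.3196, 0.0095]
orientation: [[0.098, 0.995, 0.0], [0.995, -0.098, 0.0], [0.0, 0.0, -1.0]]
contact_force: [-0.2, 0.0, -0.4]
gripper_width: 0.0587
t: 31.8
tool_pos: [0.4476, 0.1062, 0.1376]
orientation: [[0.096, 0.995, 0.001], [0.995, -0.096, 0.001], [0.001, 0.001, -1.0]]
contact_force: [0.3, 0.4, -0.2]
gripper_width: 0.0585
```

View pics/d1.png

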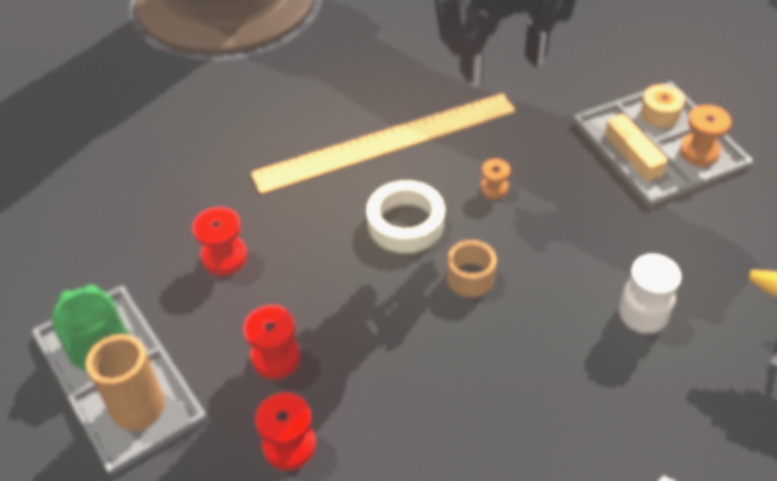

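View pics/d2.png

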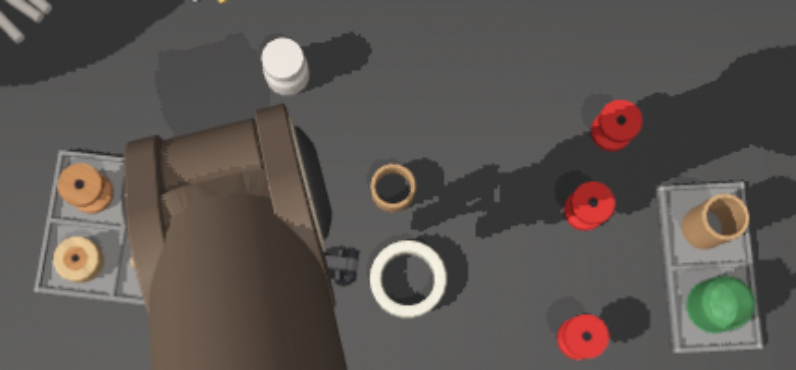

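```bash
python3 - <<'E'
from h import *
S=[(.5139,-.3075,.003,.0225),(.5139,-.3075,.078,.0225),(.4315,-.3145,.003,.027),(.4315,-.3145,.043,.027),(.538,.313,.003,.021),(.538,.313,.053,.021),(.4685,.3195,.003,.022),(.4685,.3195,.029,.022)]
o=[]
for c,x0,y0 in (('scene',95,270),('scene',390,130),('top',450,210),('top',120,200)):
    im=cv2.resize(camera(c)[y0:y0+110,x0:x0+125],None,fx=3.2,fy=2.7*3.2/2.7,interpolation=2)[:,:, ::-1].copy()
    for x,y,z,r in S:
        q=np.array([proj(c,(x+r*np.cos(a),y+r*np.sin(a),z)) for a in np.linspace(0,6.28,40)])
        cv2.polylines(im,[((q-[x0,y0]+.5)*3.2).astype(int)],True,(255,0,255),1)
    o.append(im[:300])
cv2.imwrite('pics/d3.png',np.vstack([np.hstack(o[:2]),np.hstack(o[2:])]))
E
```

```text
(no output)
```

View pics/d3.png

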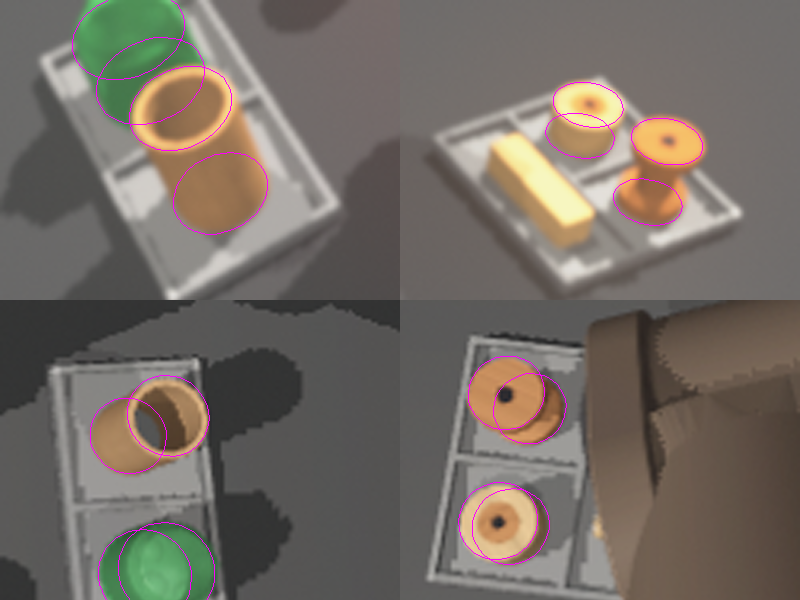

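All four round pieces match the "upright on the tray floor" outlines in both views, and the block lies in the long bay. Handing in.

```bash
python3 -c "
from station import *
print(sign_off())"
```

```text
the job is handed in; nothing more can be done
None
```

Both kits are made up and handed in; the arm finished at about 32 s of the 128 s allowed. I placed the pieces in the order asked:

- **Lighthouse tray:** the tall tube is in the +x bay and the bottle dome in the -x bay.
- **Racer tray:** the pine block is in the long bay, the brown big reel in the +x square bay and the wheel in the -x square bay.

**Last checks:** Outlines drawn for each piece standing on the tray floor matched the tube, dome, reel and wheel to within a few pixels in the scene and top pictures. The block shows lying flat inside the long bay in the scene picture, but the arm hid it in the top view. The gripper was open and clear of everything.

**Left alone:** I did not touch the small reel, the short tube or the three red look-alike reels. They looked unmoved in the final pictures.

**Disagreements:** The two cameras differed by a few millimetres at the start, well inside the room in the bays. The gripper read about 40 mm on the 42 mm reel flange, but the reel hung upright and was placed normally. Every grasp showed 6 to 7 N upward at the wrist, and I saw no other force above 2 N.

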